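Index the blade on the slicer service stand to its next hole

ROBOT

A 6-joint arm with a two-finger parallel gripper is mounted at the origin on the work surface. World frame = base frame: x ahead of the robot, y to its left, z up, the work surface at z = 0. Lengths are in m, angles in rad, forces in N, time in s.
With the tool pointing down it reaches from about 0.35 to 0.975 m from the base axis. Payload 4.9 kg.
Tool frame: the origin (TCP) lies on the centre line of the jaws, within the pads' length; the fingertips stand 25 mm ahead of it and the grasp point (between the pads) lies 6 mm ahead of it; z points along the fingers, y is the line along which they close (so a half turn about z gives the same grasp; the last joint's range is limited). The gripper opens to 85 mm and grips with 20 to 120 N. Pads are 22 mm wide; open, the fingers measure 114 mm over their backs; the gripper's body (76 mm by 85 mm) begins 54 mm behind the grasp point. The pads swing forward as they close: fully open they stand 13 mm farther back than shut.
Start: joints at [1.029, 0.053, 1.613, -0, 1.476, -0.119], TCP at [0.256, 0.57, 0.256] pointing down, gripper open.
Joint ranges: [-3.01, 3.01], [-1.01, 2.22], [0.06, 2.58], [-1.02, 4.17], [0.09, 2.62], [-3.14, 3.14]. Speed limits (rad/s): [2.57, 2.57, 3.14, 3.14, 3.14, 3.14].

INTERFACE

Orientations are given as a unit quaternion [w, x, y, z].
In Python, from plant import state, grab_frame, get_calibration, job gives the robot as it stands. The module is installed in compiled form; this text tells all that it offers.
- The arm moves only by the tool move_arm, never from a script. Its argument "targets" is a list that holds one entry, the list of rows, each a list of 5 numbers: the opening in per cent of the stroke, from 0 (shut) to 100 (fully open), then the shift along the tool's x, y, z as a fraction of full scale, then the turn about the tool's z as a fraction of full scale. A call has 1 to 5 rows; each row shifts and turns the commanded pose from where the row before left it, along the tool's axes as they then stand; what a row does not reach is not made up. Full scale, the value 1, is 0.6 m for a shift and 6 degrees for a turn. A row lasts 1/12 s, in which the tool goes at most 41.7 mm and 7.16 degrees, less where a joint would pass 70% of its speed; a pose out of reach is approached as far as the arm can. A call with a number of a shift or a turn outside -1 to 1 is refused whole. A call with a gripper value outside its range is refused whole. The fingers move at their own pace and stop on an object; the grip force is fixed at half the most. Time passes only in rows, so rows that do not move let the fingers close. It gives the time, the measured TCP pose, the force, the opening and the grip force at its end, in the units of the state.
- state(): the state, without advancing time (a new reading comes with each control period).
- grab_frame(name): name is "scene" or "top"; returns the picture (420x560x3 uint8, red, green, blue); there is no depth.
- get_calibration(name): a dict with "vertical_fov" (degrees; the focal length in pixels is half the picture's height over the tangent of half this angle, whatever the lens; pixels are square), "cx", "cy" (the principal point, pixels), "R" (3x3) and "t" (3): a world point X has camera coordinates R X + t. Camera axes: x right, y down, z forward; pixel columns grow to the right and rows downward; lengths in m; the calibration is good to about 2 mm. A picture is of the moment at which its call begins. get_calibration takes no time and is no camera call.
- job.job_done(): hands the job in; it is judged then, once.
The state is a dict: "time": time; "joint_pos": joint angles; "joint_vel": joint speeds; "joint_efforts": joint torques, N m; "tool_pos": TCP position; "tool_rot": TCP orientation; "contact_force": force on the tool from outside, world axes, zero at the start; "ft_torque": the same for the moment, N m; "gripper_width": opening from 0.0 (shut) to 1.0 (fully open); "grasp_force": force on a finger pad.
Only numpy, scipy, OpenCV 4.12 (cv2) and the standard library are available. Lean on these libraries where they do the work, as an engineer would, in place of code of your own. Each camera call takes 0.05 s, during which the arm holds its last target. There are 200 camera calls.

TASK

Move the slicer blade on the round service stand on by one station: pull up the sprung index pin by its black knob, swing the turntable anticlockwise (seen from above) and let the pin spring fully home in the next hole, so that the turntable is locked there. A shallow drill mark that comes before that hole catches the pin only part-way and does not count, and the hole after it is not wanted. Let go of the knob, and leave the honing stone, wrench, jar and screwdriver where they are.

Things in the scene. Friction and masses are not known exactly. Their poses are not given: they have to be found in the camera images.
- pivot (a point): centre of the service stand's turntable, on its upright turning axis, at the turntable's upper face, 46 mm above the table; its own x axis points to where the knob stands at the start. Aluminium turntable 276 mm across, 12 mm thick; a round slicer blade (192 mm across, 3 mm thick) is bolted flat on it, with a hub 13 mm above the turntable
- stand: grey round base of the stand, bolted down, 292 mm across; origin on the turning axis at the table. It holds a steel index ring, hidden under the turntable, whose spacing differs from stand to stand: from the pin's first hole anticlockwise comes a shallow drill mark after 0.48 to 0.78 rad, 0.32 rad beyond the mark the next through hole, and 0.45 rad beyond that another, not wanted
- gauge (a point): centre of the top of a dial gauge, 48 mm across, 126 mm above the table, fixed over the blade opposite the knob's starting place, 78 mm from the turning axis, on an arm from a post 130 mm high that stands 172 mm from the axis; keep clear of it
- knob (a point): centre of the black knob of the sprung index pin, 110 mm from the turning axis, 84 mm above the table when the pin is home. Upright, round, 23 mm across where gripped, 26 mm near the top; reaches from 12 mm below to 15 mm above this point. Under it an 18 mm brass bush stands 20 mm above the turntable. Pin and knob ride round with the turntable, so the knob also serves to pull it round
- plunger (a joint): how far the pin is pulled up, m: 0 fully home in a hole, 0.014 at its upper stop. A spring pushes it down (9 N home, 12.5 N at the stop). Above 0.009 it clears the index ring; let go between holes it rides on the ring at 0.009 and drops by itself where it can; in the shallow mark it rests at 0.0055 and blocks turning too; only a through hole lets it to 0. Play in a hole: 2 mm each way
- turntable (a joint): angle of the turntable, rad: 0 at the start (pin in its first hole), growing anticlockwise seen from above; stops at -0.3 and 1.5. It takes about 1.5 N at the knob to turn, 3 to 4 N with the pin riding on the ring, and stays where it is left
- stone: honing stone on a wooden block, 110 x 40 x 24 mm, lying beside the stand; leave it. Origin under its centre
- wrench: steel wrench lying on the table; leave it. Origin under its middle
- jar: glass jar with steel cap, 52 mm across, 60 mm high, standing beside the stand; leave it. Origin under its centre
- screwdriver: screwdriver lying on the table; leave it. Origin under its middle

How it is judged:
On the way, in this order (a step that is already met when the one before it is completed fails the run):
1. the index pin is pulled clear of its first hole, the turntable still near its start (value of joint plunger above 0.0092 m and value of joint turntable below 0.12 rad), for 0.05 s.
2. the turntable is swung anticlockwise, away from its first hole (value of joint turntable above 0.3 rad), for 0.1 s.
At the end, for the whole second after the job is handed in: the index pin is fully home (within 1.5 mm) in the next through hole, with the turntable at rest between 0.74 and 1.17 rad (where that hole is the only one), everything released (value of joint plunger below 0.0015 m and value of joint turntable between 0.74 and 1.17 rad and velocity of joint turntable between -0.03 and 0.03 rad/s); the robot touches nothing.
It fails at once if the stone, wrench, jar or screwdriver is shifted by more than 30 mm (distance of any of stone, wrench, jar, screwdriver from where it was at the start of the episode above 0.03 m).
It also fails if it takes over 58 s, if anything falls off the work surface, if the arm or the gripper's body presses on something with over 40 N, if the wrist force passes 120 N, or if a joint passes its speed limit or range.

## Working session

There is one attempt and no reset: what is moved stays moved. The work goes in short steps, Python scripts to look and compute and a tool call to move; the robot and the scene stay as the last step left them, time stands still between calls to the robot, and variables do not carry over. Pictures are saved under pics/ and viewed, at most 10 in all, crops included, and the job is handed in when it is done.

Besides the shell and the picture viewer there is one more tool, called after ">>>" as name(argument=value, ...), one argument or row to a line, values as JSON. move_arm: Moves the arm, as the interface text tells. Shift numbers are shares of 0.6 m and turn numbers shares of 6 degrees, none past 1 either way. Its arguments: {"type":"object","properties":{"targets":{"type":"array"}},"required":["targets"]}

```bash
mkdir -p pics
python3 - <<'E'
from plant import state, grab_frame, get_calibration
import cv2,numpy as np
for n in("scene","top"):
    f=grab_frame(n); cv2.imwrite(f"pics/{n}0.png",f[:,:,::-1]); np.save(f"pics/{n}0.npy",f)
    print(n,get_calibration(n))
s=state();print(s['time'],s['tool_pos'],s['tool_rot'],s['contact_force'],s['gripper_width'])
E
```

```text
scene {'vertical_fov': 46.383626286801636, 'cx': 278.3339986862736, 'cy': 210.86121788442736, 'R': array([[-0.54848753,  0.83610465, -0.0095107 ],
       [ 0.71532847,  0.46330748, -0.52311697],
       [-0.43297415, -0.29372641, -0.85220783]]), 't': array([ 0.29158539, -0.35489266,  1.81859591])}
top {'vertical_fov': 51.75064222603572, 'cx': 284.4021460593631, 'cy': 203.61713627209127, 'R': array([[ 0.02160316, -0.99964973, -0.01528765],
       [-0.98257526, -0.0184057 , -0.18495156],
       [ 0.1846054 ,  0.01901681, -0.98262872]]), 't': array([0.01362885, 0.57097609, 1.02407219])}
0.1 [0.25616451 0.56951044 0.25519006] [-3.05839338e-04  2.09834905e-01  9.77736389e-01 -8.79449245e-04] [ 0.43884924 -0.42993526  0.85086763] 0.9990919899870496
```

View pics/top0.png

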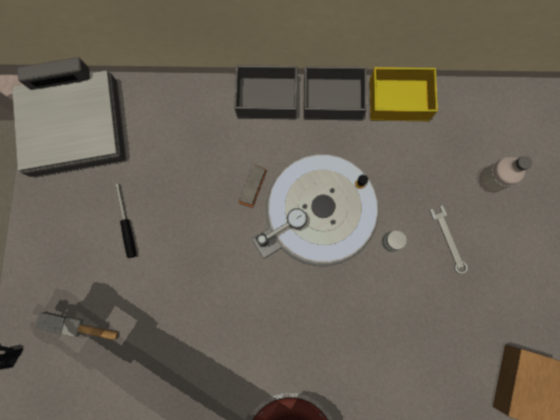

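View pics/scene0.png

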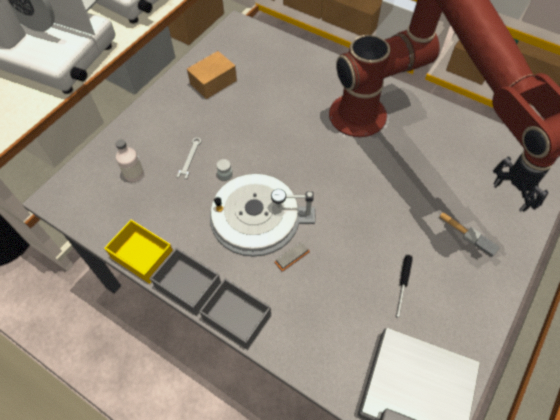

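The top view shows the turntable centred near (323,209), the knob at (363,181), the gauge at (297,218), its post at (263,240) and the jar at (396,241). In the scene view the knob is near (218,203) and the gauge near (278,196).

```bash
cat > h.py <<'E'
import numpy as np,cv2
from plant import state, grab_frame, get_calibration
C={n:get_calibration(n) for n in("scene","top")}
def ray(n,u,v):
    c=C[n];f=210/np.tan(np.radians(c['vertical_fov'])/2)
    d=c['R'].T@np.array([(u-c['cx'])/f,(v-c['cy'])/f,1]);o=-c['R'].T@c['t'];return o,d/np.linalg.norm(d)
def onz(n,u,v,z):
    o,d=ray(n,u,v);return o+d*(z-o[2])/d[2]
def proj(n,X):
    c=C[n];f=210/np.tan(np.radians(c['vertical_fov'])/2);p=c['R']@X+c['t'];return f*p[0]/p[2]+c['cx'],f*p[1]/p[2]+c['cy']
def tri(a,b):
    (o,d),(p,e)=ray("top",*a),ray("scene",*b)
    A=np.zeros((3,3));r=np.zeros(3)
    for q,w in((o,d),(p,e)):
        M=np.eye(3)-np.outer(w,w);A+=M;r+=M@q
    return np.linalg.solve(A,r)
def dark(f,u0,v0,r,thr=60):
    g=f[v0-r:v0+r,u0-r:u0+r].max(2)
    n,l,s,c=cv2.connectedComponentsWithStats((g<thr).astype(np.uint8))
    return [(c[i]+[u0-r,v0-r],s[i].tolist()) for i in range(1,n) if s[i,4]>15]
E
python3 - <<'E'
from h import *
t=np.load("pics/top0.npy");s=np.load("pics/scene0.npy")
print("knob",dark(t,363,181,14),dark(s,218,203,14))
# rim of turntable: bright bluish region
for n,f,(u,v) in(("top",t,(323,209)),("scene",s,(255,210))):
    m=((f.min(2)>150)).astype(np.uint8); m[:, :u-75]=0;m[:,u+75:]=0;m[:v-65]=0;m[v+65:]=0
    k,l,st,c=cv2.connectedComponentsWithStats(m);i=1+st[1:,4].argmax()
    pts=cv2.convexHull(np.argwhere(l==i)[:,::-1].astype(np.int32));e=cv2.fitEllipse(pts);print(n,st[i],e)
    # circle on the plane
    P=np.array([onz(n,*p[0],.046)[:2] for p in pts]);A=np.c_[2*P,np.ones(len(P))];x=np.linalg.lstsq(A,(P**2).sum(1),rcond=None)[0]
    print("centre",x[:2],"R",np.sqrt(x[2]+x[:2]@x[:2]))
o=np.zeros((600,800,3),np.uint8)
o[:,:400]=cv2.resize(t[140:260,260:340+0],(400,600))[:, :, ::-1] if 0 else 0
a=cv2.resize(t[145:265,250:410],(800,600),interpolation=cv2.INTER_CUBIC);cv2.imwrite("pics/tc.png",a[:,:,::-1])
E
```

```text
knob [(array([362.11111111, 180.17283951]), [9, 8, 10, 11, 81])] [(array([217.51612903, 201.67741935]), [11, 10, 6, 7, 31])]
top [ 269  155  108  106 5868] ((322.5657958984375, 207.84263610839844), (105.60429382324219, 108.01788330078125), 113.55591583251953)
centre [ 0.56609854 -0.06995135] R 0.13441111698191752
scene [ 210  173  104   76 4660] ((259.6068115234375, 210.5986328125), (74.47687530517578, 101.90144348144531), 91.33612060546875)
centre [ 0.55679059 -0.05734085] R 0.1487858210682787
```

View pics/tc.png

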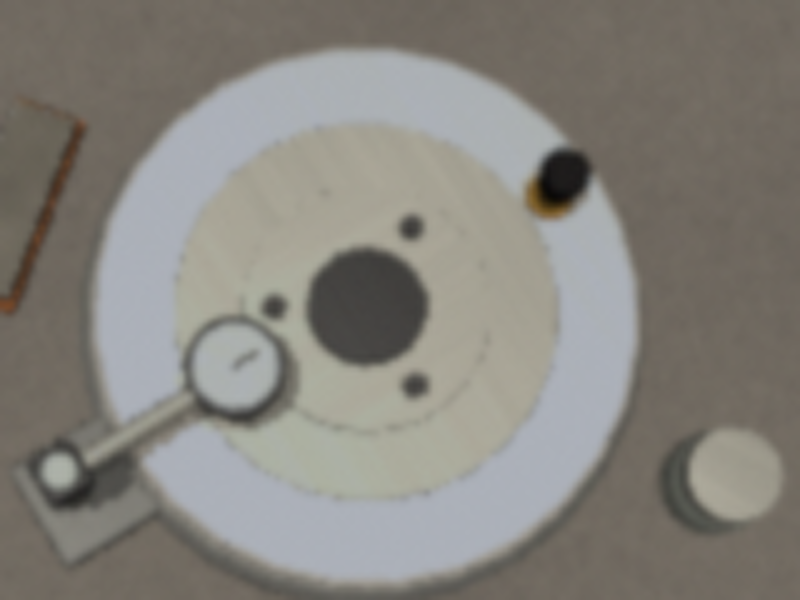

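The crop (5x, offset 250,145) shows the hub at (367,306), knob top at (567,172), gauge top at (235,367) and post top at (60,470).

Run:
```python
from h import *
tc=lambda x,y:((x+.5)/5+250-.5,(y+.5)/5+145-.5)
g=onz("top",*tc(235,365),.126);p=onz("top",*tc(60,470),.130);hub=onz("top",*tc(367,306),.059);k=onz("top",362.1,180.2,.087);kt=onz("top",*tc(567,172),.099)
print("gauge",g,"post",p,"hub",hub,"knob",k,kt)
print("dists g-h",np.linalg.norm((g-hub)[:2]),"p-h",np.linalg.norm((p-hub)[:2]),"k-h",np.linalg.norm((k-hub)[:2]))
for a,b in((hub,k),(hub,g),(hub,p)): print(np.degrees(np.arctan2(*(b-a)[1::-1])))
print("tri knob",tri((362.1,180.2),(217.5,201.7)))
print("scene proj of knob,hub,gauge",proj("scene",np.r_[k[:2],.09]),proj("scene",hub),proj("scene",g))
kk=tri((362.1,180.2),(217.5,201.7))
print("jar",onz("top",*tc(735,475),.06))
```

```text
gauge [ 0.52470753 -0.00505377  0.126     ] post [0.47422604 0.07380339 0.13      ] hub [ 0.56582825 -0.07039483  0.059     ] knob [ 0.62562863 -0.16285222  0.087     ] [ 0.62565644 -0.1630794   0.099     ]
dists g-h 0.07720341816079367 p-h 0.17083352585823736 k-h 0.11011109966190032
-57.10567658278622
122.18320937124216
122.42583831863875
tri knob [ 0.62567116 -0.16296839  0.08709667]
scene proj of knob,hub,gauge (np.float64(217.47535134356278), np.float64(201.21393178446303)) (np.float64(253.51400731443917), np.float64(206.5380556585154)) (np.float64(277.79485325229814), np.float64(195.08632591319412))
jar [ 0.48565558 -0.24899595  0.06      ]
```

```bash
cat >> h.py <<'E'
PIV=np.array([.566,-.0702]); A0=np.radians(-57.3)
from scipy.spatial.transform import Rotation as Ro
def go(xy,z,yaw=None):
    "prints the remaining shift (tool axes, mm and shares) and turn; yaw = world azimuth of tool y, deg"
    s=state();q=s['tool_rot'];R=Ro.from_quat([q[1],q[2],q[3],q[0]]).as_matrix()
    d=R.T@(np.r_[xy,z]-s['tool_pos']);y=np.degrees(np.arctan2(R[1,1],R[0,1]))
    print("t",round(s['time'],2),"tcp",s['tool_pos'].round(4),"yaw",y.round(1),"F",s['contact_force'].round(1),"w",round(s['gripper_width'],3),"g",round(s['grasp_force'],1),"shares",(d/.6).round(4),"turn",None if yaw is None else round((y-yaw)/6,2))
    r=s['tool_pos'][:2]-PIV; print("polar r",np.hypot(*r).round(4),"turntable ang",(np.arctan2(r[1],r[0])-A0).round(3))
def at(th): return PIV+.11*np.array([np.cos(A0+th),np.sin(A0+th)])
E
echo
```

>>> move_arm(
  targets=[
    [[100,-0.05,-0.04,0,1],[100,-0.05,-0.04,0,1],[100,-0.05,-0.04,0,1],[100,-0.05,-0.04,0,1],[100,-0.05,-0.04,0,1]],
  ],
)

```text
time: 0.52
tool_pos: [0.3062, 0.3847, 0.2556]
tool_rot: [0.0, 0.458, 0.889, -0.001]
contact_force: [0.1, -0.1, 0.5]
gripper_width: 1.0
grasp_force: 0.0
```

```bash
python3 -c "
from h import *
go(at(0),.255,32.7)"
```

```text
t 0.52 tcp [0.3062 0.3847 0.2556] yaw 35.5 F [ 0.1 -0.1  0.5] w 1.0 g 0.0 shares [-1.0518 -0.0963  0.0016] turn 0.46
polar r 0.5238 turntable ang 3.09
```

>>> move_arm(
  targets=[
    [[100,-0.06,-0.006,0,0.46],[100,-0.065,-0.006,0,0],[100,-0.065,-0.006,0,0],[100,-0.065,-0.006,0,0],[100,-0.065,-0.006,0,0]],
  ],
)

```text
time: 0.93
tool_pos: [0.3971, 0.2148, 0.256]
tool_rot: [-0.0, 0.477, 0.879, -0.0]
contact_force: [1.0, 0.5, 0.1]
gripper_width: 1.0
grasp_force: 0.0
```

>>> move_arm(
  targets=[
    [[100,-0.065,-0.006,0,0],[100,-0.065,-0.006,0,0],[100,-0.065,-0.006,0,0],[100,-0.065,-0.006,0,0],[100,-0.065,-0.006,0,0]],
  ],
)

```text
time: 1.35
tool_pos: [0.4884, 0.0413, 0.2559]
tool_rot: [-0.0, 0.477, 0.879, 0.0]
contact_force: [0.6, -0.3, 0.2]
gripper_width: 1.0
grasp_force: 0.0
```

```bash
python3 -c "
from h import *
go(at(0),.255,32.7)"
```

```text
t 1.35 tcp [0.4884 0.0413 0.2559] yaw 33.0 F [ 0.6 -0.3  0.2] w 1.0 g 0.0 shares [-0.4096  0.0063  0.0015] turn 0.05
polar r 0.1358 turntable ang 3.179
```

>>> move_arm(
  targets=[
    [[100,-0.065,0.001,0,0],[100,-0.065,0.001,0,0],[100,-0.065,0.001,0,0],[100,-0.065,0.001,0,0],[100,-0.06,0.001,0,0]],
  ],
)

```text
time: 1.77
tool_pos: [0.5959, -0.1182, 0.2555]
tool_rot: [-0.0, 0.477, 0.879, -0.0]
contact_force: [1.2, 0.4, 0.9]
gripper_width: 0.999
grasp_force: 0.0
```

>>> move_arm(
  targets=[
    [[100,-0.05,0,0.02,0.05],[100,-0.02,0,0.05,0],[100,0,0,0.05,0],[100,0,0,0,0],[100,0,0,0,0]],
  ],
)

```text
time: 2.18
tool_pos: [0.6164, -0.1508, 0.1814]
tool_rot: [-0.003, 0.479, 0.878, -0.0]
contact_force: [0.2, 0.5, 0.7]
gripper_width: 0.999
grasp_force: 0.0
```

Run:
```python
from h import *
go(at(0),.092,32.7)
f=grab_frame("top");g=grab_frame("scene")
a=cv2.resize(f[130:250,290:430],(400,343));b=cv2.resize(g[130:250,150:290],(400,343))
cv2.imwrite("pics/g1.png",np.hstack([a,b])[:,:,::-1])
```

```text
t 2.18 tcp [ 0.6164 -0.1508  0.1814] yaw 32.7 F [0.2 0.5 0.7] w 0.999 g 0.0 shares [-0.0256  0.0024  0.1489] turn 0.0
polar r 0.0951 turntable ang -0.012
```

View pics/g1.png

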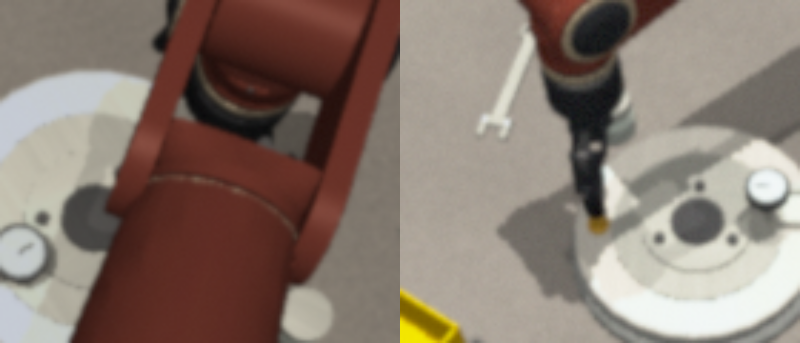

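The pictures show the gripper over the knob (brass bush visible at about (598,225) in the right half), with the gauge well clear. I'll go down.

>>> move_arm(
  targets=[
    [[100,-0.0256,0.0024,0.03,0],[100,0,0,0.04,0],[100,0,0,0.04,0],[100,0,0,0.02,0],[100,0,0,0,0]],
  ],
)

```text
time: 2.7
tool_pos: [0.6265, -0.1626, 0.1048]
tool_rot: [-0.002, 0.479, 0.878, -0.0]
contact_force: [-1.8, 1.2, -0.1]
gripper_width: 0.999
grasp_force: 0.0
```

```bash
python3 -c "
from h import *
go(at(0),.089,32.7)"
```

```text
t 2.7 tcp [ 0.6265 -0.1626  0.1048] yaw 32.8 F [-1.8  1.2 -0.1] w 0.999 g 0.0 shares [ 0.0007 -0.0016  0.0263] turn 0.01
polar r 0.1105 turntable ang 0.009
```

>>> move_arm(
  targets=[
    [[100,0,-0.001,0.015,0],[100,0,0,0.011,0],[45,0,0,0,0],[45,0,0,0,0],[45,0,0,0,0]],
  ],
)

```text
time: 3.12
tool_pos: [0.6277, -0.164, 0.0917]
tool_rot: [0.001, 0.479, 0.878, 0.0]
contact_force: [-0.0, 0.7, -0.1]
gripper_width: 0.604
grasp_force: 0.0
```

>>> move_arm(
  targets=[
    [[0,0,0,0,0],[0,0,0,0,0],[0,0,0,0,0],[0,0,0,0,0],[0,0,0,0,0]],
  ],
)

```text
time: 3.53
tool_pos: [0.6275, -0.1641, 0.0916]
tool_rot: [0.001, 0.479, 0.878, -0.0]
contact_force: [-1.0, 0.3, 4.2]
gripper_width: 0.271
grasp_force: 58.5
```

```bash
python3 -c "
from h import *
go(at(0),.089,32.7)"
```

```text
t 3.53 tcp [ 0.6275 -0.1641  0.0916] yaw 32.7 F [-1.   0.3  4.2] w 0.271 g 58.5 shares [ 0.0038 -0.0018  0.0044] turn 0.0
polar r 0.1123 turntable ang 0.01
```

>>> move_arm(
  targets=[
    [[0,0,0,-0.007,0],[0,0,0,-0.007,0],[0,0,0,-0.006,0],[0,0,0,0,0],[0,0,0,0,0]],
  ],
)

```text
time: 3.95
tool_pos: [0.6264, -0.1644, 0.1]
tool_rot: [-0.0, 0.48, 0.877, -0.001]
contact_force: [5.5, -5.4, -11.4]
gripper_width: 0.266
grasp_force: 59.3
```

```bash
python3 -c "
from h import *
go(at(0),.104,32.7)"
```

```text
t 3.95 tcp [ 0.6264 -0.1644  0.1   ] yaw 32.7 F [  5.5  -5.4 -11.4] w 0.266 g 59.3 shares [ 0.0031  0.     -0.0067] turn -0.0
polar r 0.1119 turntable ang -0.0
```

>>> move_arm(
  targets=[
    [[0,0,0,-0.005,0],[0,0,0,0,0],[0,0,0,0,0]],
  ],
)

```text
time: 4.2
tool_pos: [0.6262, -0.1645, 0.1025]
tool_rot: [-0.0, 0.48, 0.877, -0.001]
contact_force: [5.1, -5.4, -12.2]
gripper_width: 0.269
grasp_force: 59.3
```

```bash
python3 -c "
from h import *
go(at(0),.103,32.7)"
```

```text
t 4.2 tcp [ 0.6262 -0.1645  0.1025] yaw 32.7 F [  5.1  -5.4 -12.2] w 0.269 g 59.3 shares [ 0.0031  0.0005 -0.0008] turn -0.01
polar r 0.1119 turntable ang -0.003
```

>>> move_arm(
  targets=[
    [[0,0,0.0075,-0.001,-0.38],[0,0.0006,0.015,0,-0.76],[0,0.0006,0.015,0,-0.76],[0,0.0006,0.015,0,-0.76],[0,0,0,0,0]],
  ],
)

```text
time: 4.62
tool_pos: [0.6509, -0.1431, 0.1028]
tool_rot: [-0.0, 0.351, 0.936, -0.0]
contact_force: [5.5, -5.3, -12.1]
gripper_width: 0.269
grasp_force: 59.6
```

```bash
python3 -c "
from h import *
go(at(0.5),.103,32.7+np.degrees(.5))"
```

```text
t 4.62 tcp [ 0.6509 -0.1431  0.1028] yaw 48.9 F [  5.5  -5.3 -12.1] w 0.269 g 59.6 shares [ 0.0075  0.038  -0.0003] turn -2.08
polar r 0.1119 turntable ang 0.291
```

>>> move_arm(
  targets=[
    [[0,0.0003,0.015,0,-0.76],[0,0.0004,0.015,0,-0.76],[0,0.0004,0.015,0,-0.76],[0,0.0004,0.015,0,-0.76],[0,0.0004,0.015,0,-0.76]],
  ],
)

```text
time: 5.03
tool_pos: [0.6723, -0.1052, 0.1022]
tool_rot: [-0.002, 0.159, 0.987, -0.001]
contact_force: [2.9, -3.7, -12.5]
gripper_width: 0.271
grasp_force: 59.8
```

```bash
python3 -c "
from h import *
go(at(0.79),.103,32.7+np.degrees(.79))"
```

```text
t 5.03 tcp [ 0.6723 -0.1052  0.1022] yaw 71.7 F [  2.9  -3.7 -12.5] w 0.271 g 59.8 shares [ 0.0043  0.0198 -0.0014] turn -1.05
polar r 0.1119 turntable ang 0.682
```

>>> move_arm(
  targets=[
    [[0,0.0003,0.01,0,-0.52],[0,0.0003,0.01,0,-0.52],[0,0,0,0,0],[0,0,0,0,0]],
  ],
)

```text
time: 5.37
tool_pos: [0.6755, -0.093, 0.1029]
tool_rot: [-0.002, 0.107, 0.994, 0.0]
contact_force: [2.9, -2.5, -13.1]
gripper_width: 0.275
grasp_force: 59.7
```

```bash
python3 -c "
from h import *
go(at(0.79),.1025,32.7+np.degrees(.79))"
```

```text
t 5.37 tcp [ 0.6755 -0.093   0.1029] yaw 77.7 F [  2.9  -2.5 -13.1] w 0.275 g 59.7 shares [ 0.0031 -0.0009  0.0007] turn -0.05
polar r 0.1119 turntable ang 0.795
```

>>> move_arm(
  targets=[
    [[38,0,0,0,0],[38,0,0,0,0],[38,0,0,0.01,0],[38,0,0,0.01,0],[38,0,0,0,0]],
  ],
)

```text
time: 5.78
tool_pos: [0.6766, -0.0934, 0.0937]
tool_rot: [-0.0, 0.107, 0.994, 0.0]
contact_force: [-0.2, -0.6, -0.1]
gripper_width: 0.378
grasp_force: 0.0
```

```bash
python3 -c "
from h import *
go(at(0.79),.092,32.7+np.degrees(.79))"
```

```text
t 5.78 tcp [ 0.6766 -0.0934  0.0937] yaw 77.7 F [-0.2 -0.6 -0.1] w 0.378 g 0.0 shares [ 0.0051 -0.0006  0.0029] turn -0.05
polar r 0.1131 turntable ang 0.793
```

>>> move_arm(
  targets=[
    [[38,0,0.0025,0,-0.13],[38,0,0.0025,0,-0.13],[38,0,0.0025,0,-0.13],[38,0,0.0025,0,-0.13],[38,0,0.0025,0,-0.13]],
  ],
)

```text
time: 6.2
tool_pos: [0.6775, -0.0889, 0.0945]
tool_rot: [-0.001, 0.072, 0.997, -0.003]
contact_force: [-5.1, -13.4, 0.6]
gripper_width: 0.38
grasp_force: 6.9
```

>>> move_arm(
  targets=[
    [[38,0.0003,0.0025,0,-0.13],[38,0,0.0025,0,-0.13],[38,0,0,0,0]],
  ],
)

```text
time: 6.45
tool_pos: [0.6788, -0.0854, 0.0953]
tool_rot: [0.0, 0.059, 0.998, -0.002]
contact_force: [-1.5, -4.1, 3.1]
gripper_width: 0.382
grasp_force: 2.5
```

```bash
python3 -c "
from h import *
go(at(0.9),.092,32.7+np.degrees(.9))"
```

```text
t 6.45 tcp [ 0.6788 -0.0854  0.0953] yaw 83.2 F [-1.5 -4.1  3.1] w 0.382 g 2.5 shares [0.0063 0.0064 0.0054] turn -0.18
polar r 0.1138 turntable ang 0.866
```

>>> move_arm(
  targets=[
    [[38,0.001,0.0025,0.002,-0.13],[38,0,0.0025,0,-0.13],[38,0,0.0025,0,-0.13],[38,0,0,0,0]],
  ],
)

```text
time: 6.78
tool_pos: [0.6795, -0.0792, 0.0946]
tool_rot: [0.001, 0.039, 0.999, -0.001]
contact_force: [1.1, -2.4, 1.5]
gripper_width: 0.378
grasp_force: 1.1
```

```bash
python3 -c "
from h import *
go(at(0.95),.092,32.7+np.degrees(.95))"
```

```text
t 6.78 tcp [ 0.6795 -0.0792  0.0946] yaw 85.5 F [ 1.1 -2.4  1.5] w 0.378 g 1.1 shares [0.0065 0.0053 0.0042] turn -0.26
polar r 0.1139 turntable ang 0.921
```

>>> move_arm(
  targets=[
    [[38,0.001,0.0025,0.001,-0.13],[38,0,0.0025,0,-0.13],[38,0,0.0025,0,-0.13],[38,0,0,0,0]],
  ],
)

```text
time: 7.12
tool_pos: [0.6782, -0.0733, 0.0924]
tool_rot: [-0.0, 0.018, 1.0, 0.0]
contact_force: [0.2, -1.8, 1.3]
gripper_width: 0.381
grasp_force: 0.8
```

>>> move_arm(
  targets=[
    [[38,0.001,0.0025,0,-0.13],[38,0,0.0025,0,-0.13],[38,0,0.0025,0,-0.13],[38,0,0,0,0]],
  ],
)

```text
time: 7.45
tool_pos: [0.6773, -0.0686, 0.092]
tool_rot: [-0.001, -0.002, 1.0, 0.001]
contact_force: [-0.0, -0.4, 0.5]
gripper_width: 0.379
grasp_force: 0.0
```

```bash
python3 -c "
from h import *
go(at(1.02),.092,32.7+np.degrees(1.02))"
```

```text
t 7.45 tcp [ 0.6773 -0.0686  0.092 ] yaw 90.3 F [-0.  -0.4  0.5] w 0.379 g 0.0 shares [0.0022 0.001  0.    ] turn -0.15
polar r 0.1113 turntable ang 1.014
```

>>> move_arm(
  targets=[
    [[38,0,0.0025,0,-0.13],[38,0,0.0025,0,-0.13],[38,0,0,0,0]],
  ],
)

```text
time: 7.7
tool_pos: [0.6771, -0.0662, 0.0919]
tool_rot: [-0.001, -0.016, 1.0, 0.0]
contact_force: [-1.5, -1.7, 0.0]
gripper_width: 0.377
grasp_force: 0.9
```

```bash
python3 -c "
from h import *
go(at(1.02),.092,32.7+np.degrees(1.02))"
```

```text
t 7.7 tcp [ 0.6771 -0.0662  0.0919] yaw 91.8 F [-1.5 -1.7  0. ] w 0.377 g 0.9 shares [ 0.002  -0.0029 -0.0002] turn 0.11
polar r 0.1112 turntable ang 1.036
```

>>> move_arm(
  targets=[
    [[38,0,0.0025,0,-0.13],[38,0,0.0025,0,-0.13],[38,0,0,0,0]],
  ],
)

```text
time: 7.95
tool_pos: [0.6776, -0.0626, 0.0925]
tool_rot: [0.0, -0.029, 1.0, 0.001]
contact_force: [0.6, 0.4, -0.5]
gripper_width: 0.379
grasp_force: 0.0
```

```bash
python3 -c "
from h import *
go(at(1.02),.092,32.7+np.degrees(1.02))"
```

```text
t 7.95 tcp [ 0.6776 -0.0626  0.0925] yaw 93.4 F [ 0.6  0.4 -0.5] w 0.379 g 0.0 shares [ 0.0033 -0.0089  0.0007] turn 0.37
polar r 0.1119 turntable ang 1.068
```

>>> move_arm(
  targets=[
    [[38,0,0.0025,0,-0.13],[38,0,0.0025,0,-0.13],[38,0,0,0,0]],
  ],
)

```text
time: 8.2
tool_pos: [0.6775, -0.0599, 0.0926]
tool_rot: [0.0, -0.043, 0.999, 0.0]
contact_force: [-0.3, -0.9, 0.5]
gripper_width: 0.383
grasp_force: 0.0
```

```bash
python3 -c "
from h import *
go(at(1.02),.092,32.7+np.degrees(1.02))
f=grab_frame('top');g=grab_frame('scene')
a=cv2.resize(f[130:250,290:430],(400,343));b=cv2.resize(g[140:240,170:287],(400,343))
cv2.imwrite('pics/g2.png',np.hstack([a,b])[:,:,::-1])
"
```

```text
t 8.2 tcp [ 0.6775 -0.0599  0.0926] yaw 94.9 F [-0.3 -0.9  0.5] w 0.383 g 0.0 shares [ 0.0037 -0.0132  0.001 ] turn 0.63
polar r 0.112 turntable ang 1.092
```

View pics/g2.png

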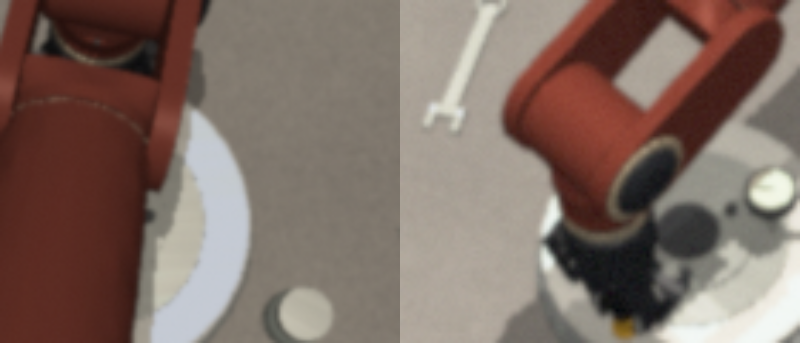

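The scene crop shows the brass bush at about full-picture pixel (235,235), below the fingers. It can be measured by colour against the start picture to get the turntable angle.

```bash
cat >> h.py <<'E'
def bush(f):
    h=cv2.cvtColor(f,cv2.COLOR_RGB2HSV);m=cv2.inRange(h,(12,130,60),(30,255,255))[175:260,200:300]
    n,l,s,c=cv2.connectedComponentsWithStats(m)
    for i in range(1,n):
        if s[i,4]<4: continue
        u,v=c[i]+[200,175]
        for z in(.05,.056):
            X=onz("scene",u,v,z)[:2]-PIV;print(s[i].tolist(),(round(u,1),round(v,1)),z,"r",np.hypot(*X).round(4),"ang",(np.arctan2(X[1],X[0])-A0).round(3))
E
python3 -c "
from h import *
bush(np.load('pics/scene0.npy'));print();bush(grab_frame('scene'))
for th in(.8,.9,1,1.05,1.1): print(th,proj('scene',np.r_[at(th),.056]))"
```

```text
[17, 31, 6, 5, 25] (np.float64(219.0), np.float64(208.1)) 0.05 r 0.1098 ang 0.003
[17, 31, 6, 5, 25] (np.float64(219.0), np.float64(208.1)) 0.056 r 0.1089 ang 0.037
[96, 82, 4, 3, 6] (np.float64(297.8), np.float64(258.3)) 0.05 r 0.223 ang 2.237
[96, 82, 4, 3, 6] (np.float64(297.8), np.float64(258.3)) 0.056 r 0.2252 ang 2.228

[33, 58, 5, 5, 25] (np.float64(235.0), np.float64(235.0)) 0.05 r 0.1111 ang 1.066
[33, 58, 5, 5, 25] (np.float64(235.0), np.float64(235.0)) 0.056 r 0.1136 ang 1.085
[97, 82, 3, 3, 5] (np.float64(298.2), np.float64(258.2)) 0.05 r 0.2233 ang 2.242
[97, 82, 3, 3, 5] (np.float64(298.2), np.float64(258.2)) 0.056 r 0.2255 ang 2.233
0.8 (np.float64(227.73081988651734), np.float64(228.80969103379263))
0.9 (np.float64(230.27096044308146), np.float64(230.88351144598056))
1 (np.float64(233.06392500112634), np.float64(232.7224411964258))
1.05 (np.float64(234.54633559597272), np.float64(233.54691992447408))
1.1 (np.float64(236.08090110977943), np.float64(234.30473075807825))
```

>>> move_arm(
  targets=[
    [[38,0,0.0025,0,-0.13],[38,0,0.0025,0,-0.13],[38,0,0,0,0],[38,0,0,0,0]],
  ],
)

```text
time: 8.68
tool_pos: [0.6772, -0.0578, 0.0925]
tool_rot: [0.0, -0.056, 0.998, -0.0]
contact_force: [-0.2, -2.3, 0.3]
gripper_width: 0.38
grasp_force: 1.0
```

```bash
python3 -c "
from h import *
go(at(1.12),.092,32.7+np.degrees(1.12));bush(grab_frame('scene'))"
```

```text
t 8.68 tcp [ 0.6772 -0.0578  0.0925] yaw 96.4 F [-0.2 -2.3  0.3] w 0.38 g 1.0 shares [0.0031 0.0016 0.0009] turn -0.07
polar r 0.1119 turntable ang 1.112
[33, 58, 6, 6, 28] (np.float64(235.7), np.float64(235.2)) 0.05 r 0.1105 ang 1.086
[33, 58, 6, 6, 28] (np.float64(235.7), np.float64(235.2)) 0.056 r 0.1131 ang 1.105
[97, 82, 3, 3, 5] (np.float64(298.2), np.float64(258.2)) 0.05 r 0.2233 ang 2.242
[97, 82, 3, 3, 5] (np.float64(298.2), np.float64(258.2)) 0.056 r 0.2255 ang 2.233
```

>>> move_arm(
  targets=[
    [[38,0,0.0025,0,-0.13],[38,0,0.0025,0,-0.13],[38,0,0,0,0],[38,0,0,0,0]],
  ],
)

```text
time: 9.07
tool_pos: [0.6767, -0.057, 0.0925]
tool_rot: [-0.0, -0.07, 0.998, -0.002]
contact_force: [-0.6, -9.1, -1.0]
gripper_width: 0.382
grasp_force: 4.6
```

```bash
python3 -c "
from h import *
go(at(1.12),.092,32.7+np.degrees(1.12));bush(grab_frame('scene'))"
```

```text
t 9.07 tcp [ 0.6767 -0.057   0.0925] yaw 98.0 F [-0.6 -9.1 -1. ] w 0.382 g 4.6 shares [0.0025 0.0002 0.0009] turn 0.19
polar r 0.1115 turntable ang 1.119
[33, 58, 7, 6, 30] (np.float64(235.8), np.float64(235.3)) 0.05 r 0.1108 ang 1.09
[33, 58, 7, 6, 30] (np.float64(235.8), np.float64(235.3)) 0.056 r 0.1134 ang 1.109
[96, 82, 4, 3, 6] (np.float64(297.8), np.float64(258.3)) 0.05 r 0.223 ang 2.237
[96, 82, 4, 3, 6] (np.float64(297.8), np.float64(258.3)) 0.056 r 0.2252 ang 2.228
```

>>> move_arm(
  targets=[
    [[38,0,0.0025,0,0],[38,0,0.0025,0,0],[38,0,0,0,0],[38,0,0,0,0]],
  ],
)

```text
time: 9.45
tool_pos: [0.6767, -0.0565, 0.0926]
tool_rot: [0.0, -0.07, 0.998, -0.004]
contact_force: [0.7, -16.3, -1.4]
gripper_width: 0.38
grasp_force: 8.3
```

Blocked at 16 N, so the pin is in. I'll back the pads off to centre, open them and lift.

>>> move_arm(
  targets=[
    [[38,0,-0.008,0,0],[60,0,-0.006,0,0],[90,0,0,0,0],[90,0,0,0,0],[90,0,0,0,0]],
  ],
)

```text
time: 9.87
tool_pos: [0.6775, -0.0591, 0.0925]
tool_rot: [-0.0, -0.07, 0.998, 0.0]
contact_force: [-0.1, -0.5, -0.7]
gripper_width: 0.902
grasp_force: 0.0
```

>>> move_arm(
  targets=[
    [[90,0,0,-0.02,0],[90,0,0,-0.05,0],[90,0,0,-0.05,0],[90,0,0,-0.05,0],[90,0,0,-0.05,0]],
  ],
)

```text
time: 10.28
tool_pos: [0.6775, -0.0592, 0.227]
tool_rot: [0.0, -0.07, 0.998, 0.0]
contact_force: [0.2, 0.8, -0.6]
gripper_width: 0.901
grasp_force: 0.0
```

>>> move_arm(
  targets=[
    [[90,0.05,-0.04,0,0],[90,0.06,-0.04,0,0],[90,0.06,-0.04,0,0],[90,0.06,-0.04,0,0],[90,0.06,-0.04,0,0]],
  ],
)

```text
time: 10.7
tool_pos: [0.5254, -0.199, 0.2257]
tool_rot: [0.001, -0.07, 0.998, -0.0]
contact_force: [-0.2, -1.0, 0.2]
gripper_width: 0.903
grasp_force: 0.0
```

Run:
```python
from h import *
go(at(1.08),.2)
t=grab_frame("top");s=grab_frame("scene");bush(s)
print(dark(t,350,165,0+1) if 0 else "")
a=cv2.resize(t[145:265,260:400],(400,343));b=cv2.resize(s[170:270,190:307],(400,343))
cv2.imwrite("pics/g3.png",np.hstack([a,b])[:,:,::-1]);np.save("pics/t3.npy",t);np.save("pics/s3.npy",s)
print(proj("top",np.r_[at(1.08),.087]),proj("scene",np.r_[at(1.08),.087]))
```

```text
t 10.7 tcp [ 0.5254 -0.199   0.2257] yaw 98.1 F [-0.2 -1.   0.2] w 0.903 g 0.0 shares [-0.28    0.1919  0.043 ] turn None
polar r 0.135 turntable ang -0.876
[33, 58, 6, 5, 27] (np.float64(235.7), np.float64(235.1)) 0.05 r 0.1102 ang 1.084
[33, 58, 6, 5, 27] (np.float64(235.7), np.float64(235.1)) 0.056 r 0.1128 ang 1.103
[96, 82, 4, 3, 6] (np.float64(297.8), np.float64(258.3)) 0.05 r 0.223 ang 2.237
[96, 82, 4, 3, 6] (np.float64(297.8), np.float64(258.3)) 0.056 r 0.2252 ang 2.228

(np.float64(320.3914013800255), np.float64(159.65107071803988)) (np.float64(234.59223681933426), np.float64(229.0183156096214))
```

View pics/g3.png

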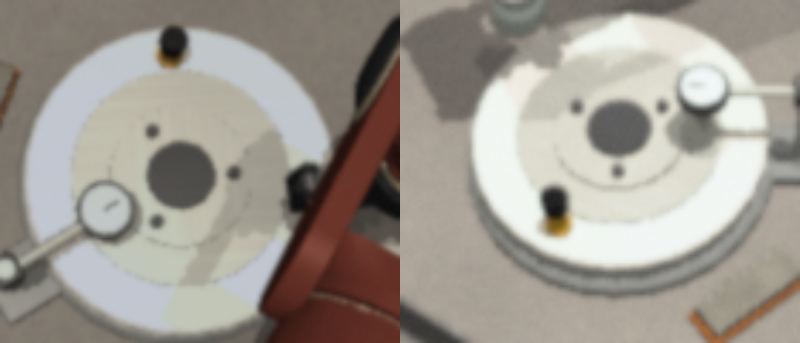

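The pictures show the knob free, at top-view crop (173,42) and scene crop (555,203). I'll triangulate its height; home at the start came out as 0.0871 m.

Run:
```python
from h import *
t=np.load("pics/t3.npy");s=np.load("pics/s3.npy")
T=dark(t,320,160,14);S=dark(s,235,229,14);print(T,S)
for a in T:
    for b in S:
        X=tri(a[0],b[0]);r=X[:2]-PIV;print(X,np.hypot(*r),np.arctan2(r[1],r[0])-A0)
```

```text
[(array([320.24285714, 159.6       ]), [11, 9, 8, 11, 70])] [(array([234.72222222, 229.02777778]), [11, 11, 6, 8, 36])]
[ 0.67563515 -0.06097714  0.08737013] 0.11002239873234577 1.0839992267284708
```

```bash
python3 -c "
from plant import job
print(job.job_done())"
```

```text
the job is handed in; nothing more can be done
None
```

The job is handed in: the turntable sits at about 1.08 rad with the pin home in the next hole. The knob measured 0.3 mm off its starting height, and a 16 N push did not move the turntable. The knob is released, and the arm stayed well clear of the stone, wrench, jar and screwdriver. No verdict came back.

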